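# Zero the peak pointer and present a turned spindle over the moisture tester

### The job

Get a non-contact moisture reading of the half-turned spindle (the blank with a square block in the middle and both ends turned round): first turn the tester's peak-pointer knob back to its zero stop and leave it there, then pick the spindle up, lift it over the plywood chip guard and finish while holding it hovering level about 10 mm above the tester's black sensing strip, centred on it and lengthwise along it, between the two steel end posts. Keep hold of it at the end, never let the spindle touch the tester, do not bump the chip guard, and leave the other things on the bench where they are.

Things in the scene. Friction and masses are not known exactly. Their poses are not given: they have to be found in the camera images.
- spindle: The half-turned spindle, pale wood, 120 mm long, 80 to 200 g, lying level. Its middle is a square block 60 (x) x 44 x 44 mm; both ends are turned round, at most 38 mm thick, on the block's centre line. Origin: centre of the block's underside, the lowest part. x axis: along its length, z up. Take it from above across the block's 44 mm width (y).
- tester: Moisture tester, grey case fixed to the bench, 250 (x) x 220 (y) x 50 mm high; origin: centre of its underside. On its flat top: a black sensing strip (towards -y) and a dial with the peak knob, axis at x 0, y +50 mm. Two steel end posts, 12 (x) x 60 (y) mm, 40 mm higher than the case top, stand at x -105 and +105 mm, y -55 mm, beyond the strip's ends.
- strip (a point): Centre of the top face of the black sensing strip, 130 mm long (x) x 50 mm wide (y), 6 mm above the case top (56 mm above the bench). x axis: along the strip, z up. The end posts' inner faces are 99 mm either way along x.
- peak (a joint): Angle of the peak-pointer knob, rad: 0 at the zero stop, grows clockwise seen from above, up to 1.6. It starts off zero (0.6 to 1.4): turn it anticlockwise to the stop. A light friction (0.04 N m) holds it where it is left; there is no spring.
- peak_grip (a point): On the knob's vertical axis at grip height, 29 mm above the case top (79 mm above the bench); turns with the knob. The black grip bar is 44 mm long (this point's y) and 12 mm wide (x), its top 5 mm above this point, its foot 23 mm below on a round skirt of radius 22 mm. +y is the pointer's nose (white line on the bar); at zero it points along the tester's +y, to a small steel pin.
- guard: Chip guard: an upright plywood board fixed on the bench between the blanks and the tester, 220 mm long (x) x 18 mm thick (y), its top 110 mm above the bench; two feet 50 mm wide (y) and 6 mm high. Origin: at bench level under its middle.
- blank_plain: Bystander: plain square blank of the same wood, 120 (x) x 44 x 44 mm, no turned ends. Origin: centre of its underside.
- blank_tail: Bystander: blank of the same wood, 120 mm long, turned round at one end only (+x): its square part is 70 mm long, from x -60 to x +10 mm, 44 x 44 mm. Origin: on the underside, at mid-length.
- tin: Bystander: steel wax tin, diameter 68 mm, 45 mm high. Origin: centre of its underside.
- sander: Bystander: cork sanding block, 100 (x) x 60 x 36 mm. Origin: centre of its underside.
- glue: Bystander: white glue bottle, diameter 60 mm, 160 mm high. Origin: centre of its underside.
- offcut: Bystander: round wooden offcut disc, diameter 90 mm, 35 mm high. Origin: centre of its underside.
- chisel: Bystander: turning chisel lying along its x axis, about 310 mm long, 28 mm high, handle towards -x. Origin: on the bench under the ferrule.
Mind the look-alikes: they are no part of the job. Leave any blue look-alike of the spindle alone.

How it is judged:
By the outcome, as a careful person would: the job done as asked, in the order asked, and still so for the second after the job is handed in, while the arm keeps its last pose, push and grip.
It also fails if it takes over 62 s, if anything falls off the work surface, if the arm or the gripper's body presses on something with over 40 N, if the wrist force passes 120 N, or if a joint passes its speed limit or range.

### The arm

A 6-joint arm with a two-finger parallel gripper is mounted at the origin on the work surface. World frame = base frame: x ahead of the robot, y to its left, z up, the work surface at z = 0. Lengths are in m, angles in rad, forces in N, time in s.
With the tool pointing down it reaches from about 0.3 to 0.75 m from the base axis. Payload 8.5 kg.
Tool frame: the origin (TCP) lies on the centre line of the jaws, within the pads' length; the fingertips stand 14 mm ahead of it and the grasp point (between the pads) lies 5 mm behind it (env.tip_extent is the distance from the TCP to the fingertips, in m); z points along the fingers, y is the line along which they close (so a half turn about z gives the same grasp; the last joint's range is limited). The gripper opens to 88 mm and grips with 3 to 60 N. Pads are 18 mm wide; open, the fingers measure 123 mm over their backs; the gripper's body (75 mm by 187 mm) begins 45 mm behind the grasp point.
Start: joints at [-1.37, 0.381, 1.297, -0, 1.464, -0.215], TCP at [0.222, -0.503, 0.253] pointing down, gripper open.
Joint ranges: [-3.11, 3.11], [-0.89, 2.33], [0.22, 2.48], [-1.42, 4.56], [0.17, 2.85], [-2.88, 2.88]. Speed limits (rad/s): [2.39, 2.39, 3.14, 3.14, 3.14, 3.14].

### API

Orientations are given as a unit quaternion [w, x, y, z].
In Python, from plant import env, optics gives the robot as it stands. The module is installed in compiled form; this text tells all that it offers.
- The arm moves only by the shell command python3 -m pendant 'ROWS' [FORCE]. ROWS is a JSON object of lists of equal length, an entry for each row: "dp": the shift along the tool's x, y, z in units of 40 mm (1.0 is 40 mm), a list of three; "roll": the turn about the tool's z in units of 6 degrees (1.0 is 6 degrees); "gripper": the opening, from -1 (shut) to 1 (fully open). A call has 1 to 20 rows; each row shifts and turns the commanded pose from where the row before left it, along the tool's axes as they then stand; what a row does not reach is not made up. A row lasts 1/10 s, in which the tool goes at most 50 mm and 8.59 degrees, less where a joint would pass 70% of its speed; a pose out of reach is approached as far as the arm can. A call is refused whole if a number of a shift passes 1 or a number of a turn 1, either way. A call with a gripper value outside its range is refused whole. The fingers move at their own pace and stop on an object; FORCE is the grip in N (left out, the last holds). Time passes only in rows, so rows that do not move let the fingers close. It gives the time, the measured TCP pose, the force, the opening and the grip force at its end, in the units of the state.
- env.get_obs(): the state, without advancing time (a new reading comes with each control period).
- optics.snapshot(name): name is "scene" or "top"; returns the picture (480x640x3 uint8, red, green, blue); there is no depth.
- optics.camera_model(name): a dict with "mtx" (3x3 intrinsics, pixels), "R" (3x3) and "t" (3): a world point X has camera coordinates R X + t. Camera axes: x right, y down, z forward; pixel columns grow to the right and rows downward; lengths in m; the calibration is good to about 2 mm. A picture is of the moment at which its call begins. camera_model takes no time and is no camera call.
- env.sign_off(): hands the job in; it is judged then, once.
Trained networks look in the newest picture that a camera, given by its name, has taken for a name from the list of things; names that differ only in an ending like _2 or _b are one class to them, and where a whole thing is asked for, a point or a joint stands for the part that bears it (a point fixed in the world has none). Each returns a list of dicts, best first, with "confidence" (0 to 1); they miss things now and then, are a little off and sometimes report something else, mostly with a low value. They report only what shows in the picture. A call takes as long as a camera call. They do not tell look-alikes from the thing itself.
- optics.find_in(camera, target): "point" ([x, y, z] in m, in world coordinates, good to about 4 mm: the middle of the surface that is visible of it).
- optics.spot_point(camera, target): "point" ([x, y, z] in m, in world coordinates, good to about 4 mm: a listed point, or the origin of a listed thing).
The state is a dict: "t": time; "joint_pos": joint angles; "dq": joint speeds; "joint_torque": joint torques, N m; "ee_pos": TCP position; "orientation": TCP orientation; "contact_force": force on the tool from outside, world axes, zero at the start; "ft_torque": the same for the moment, N m; "grip_width": finger opening in m; "grasp_force": force on a finger pad.
Only numpy, scipy, OpenCV 4.12 (cv2) and the standard library are available. Lean on these libraries where they do the work, as an engineer would, in place of code of your own. Each camera call takes 0.05 s, during which the arm holds its last target. There are 200 camera calls.

## Working session

There is one attempt and no reset: what is moved stays moved. The work goes in short steps, Python scripts to look and compute and a shell command to move; the robot and the scene stay as the last step left them, time stands still between calls to the robot, and variables do not carry over. Pictures are saved under pics/ and viewed, at most 10 in all, crops included, and the job is handed in when it is done.

```bash
mkdir -p pics
cat > h.py <<'E'
import numpy as np, cv2
from plant import env, optics
def snap(n,f):
    im=optics.snapshot(n); cv2.imwrite(f'pics/{f}.png',cv2.cvtColor(im,cv2.COLOR_RGB2BGR)); return im
def P(n):
    c=optics.camera_model(n); return np.array(c['mtx'])@np.c_[np.array(c['R']),np.array(c['t'])]
def proj(n,X):
    v=P(n)@np.r_[X,1]; return v[:2]/v[2]
def tri(a,b):  # a px in scene, b px in top
    X=cv2.triangulatePoints(P('scene'),P('top'),np.array(a,float).reshape(2,1),np.array(b,float).reshape(2,1)); return (X[:3]/X[3]).ravel()
def onplane(n,px,z):
    p=P(n); H=np.c_[p[:,:2],p[:,2]*z+p[:,3]]; v=np.linalg.solve(H,[px[0],px[1],1]); return v[:2]/v[2]
E
python3 - <<'E'
from h import *
snap('scene','s0'); snap('top','t0')
for n in ['spindle','tester','strip','peak_grip','guard','blank_plain','blank_tail']:
  for c in ['scene','top']:
    print(n,c,[(np.round(d['point'],3).tolist(),round(d['confidence'],2),proj(c,d['point']).round().astype(int).tolist()) for d in optics.spot_point(c,n)][:4])
o=env.get_obs(); print({k:np.round(v,3).tolist() for k,v in o.items()}); print(env.tip_extent)
for c in ['scene','top']:
  m=optics.camera_model(c); print(c,(-np.array(m['R']).T@np.array(m['t'])).round(3))
E
```

```text
spindle scene [([0.37, -0.435, 0.001], 0.96, [121, 334]), ([0.204, -0.402, -0.0], 0.96, [112, 289]), ([0.465, -0.317, -0.004], 0.84, [187, 338])]
spindle top [([0.47, -0.316, 0.005], 0.93, [426, 251]), ([0.201, -0.4, 0.001], 0.9, [456, 347]), ([0.372, -0.432, -0.001], 0.84, [467, 286]), ([0.543, 0.291, 0.079], 0.44, [209, 216])]
tester scene [([0.53, 0.246, -0.002], 0.93, [394, 257])]
tester top [([0.535, 0.236, 0.0], 0.95, [234, 225])]
strip scene [([0.525, 0.188, 0.054], 0.74, [377, 248])]
strip top [([0.522, 0.188, 0.055], 0.58, [248, 226])]
peak_grip scene [([0.467, -0.318, -0.004], 0.71, [186, 338]), ([0.628, -0.399, -0.002], 0.16, [182, 406])]
peak_grip top [([0.537, 0.293, 0.078], 0.76, [209, 218])]
guard scene [([0.509, -0.059, -0.0], 0.77, [293, 300])]
guard top [([0.507, -0.062, 0.002], 0.94, [337, 236]), ([0.522, 0.187, 0.055], 0.17, [248, 226])]
blank_plain scene [([0.462, -0.19, 0.0], 0.81, [236, 311])]
blank_plain top [([0.458, -0.187, -0.0], 0.82, [381, 254]), ([0.755, 0.152, 0.003], 0.72, [265, 151])]
blank_tail scene [([0.638, -0.238, 0.002], 0.74, [255, 369])]
blank_tail top [([0.637, -0.24, -0.003], 0.56, [399, 194])]
{'t': 0.8, 'joint_pos': [-1.37, 0.381, 1.297, -0.0, 1.464, -0.215], 'dq': [-0.002, 0.0, -0.0, -0.001, 0.001, -0.0], 'joint_torque': [-0.001, -43.777, -22.473, 0.071, 0.031, -0.0], 'ee_pos': [0.222, -0.503, 0.253], 'orientation': [-0.0, 0.978, 0.206, -0.0], 'contact_force': [-0.139, -0.027, 0.312], 'ft_torque': [0.027, 0.012, -0.04], 'grasp_force': 0.0, 'grip_width': 0.088}
0.014
scene [ 1.277 -0.508  0.85 ]
top [0.285 0.015 1.501]
```

View pics/s0.png

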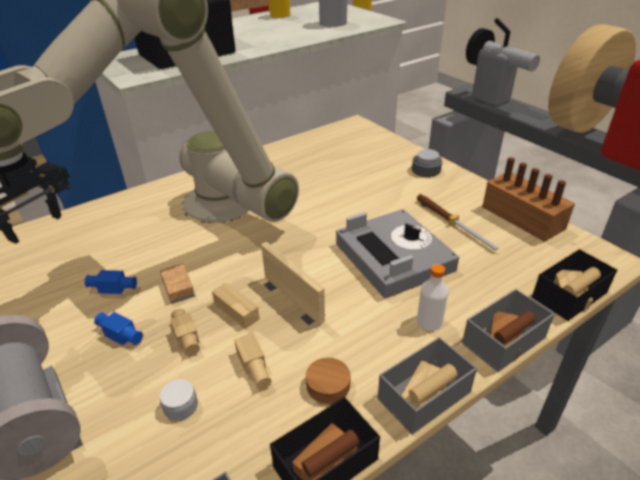

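View pics/t0.png

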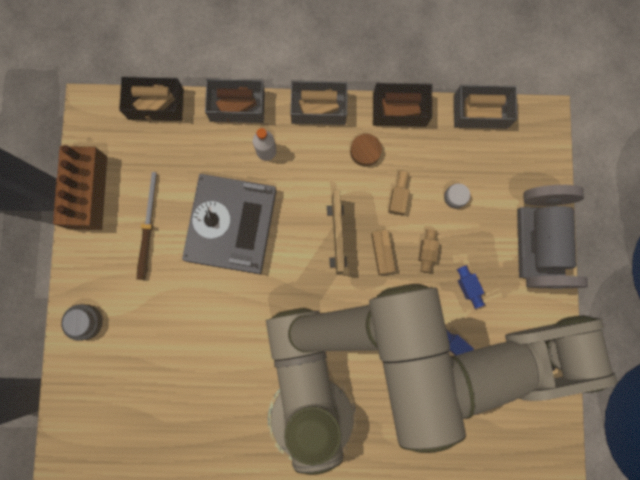

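The pictures show three spindle shapes: pale at scene (186,332) / top (429,250), blue at scene (118,328) / top (471,287), and blue at scene (112,282) / top (458,345). The pale one is the spindle, with a square middle and both ends turned. blank_tail at top (400,193) is turned at one end only, and blank_plain is at top (384,252). The tester is at top (230,225), with its knob at (210,217). I'll confirm with an enlarged composite.

Run:
```python
import cv2,numpy as np
s=cv2.imread('pics/s0.png');t=cv2.imread('pics/t0.png')
def c(im,u,v,w,h): return cv2.resize(im[v:v+h,u:u+w],(400,300),interpolation=cv2.INTER_CUBIC)
# scene spindle x5, top spindle x5, scene tester x2.5.., top tester
cv2.imwrite('pics/c0.png',np.vstack([np.hstack([c(s,150,300,80,60),c(t,390,220,80,60)]),np.hstack([c(s,330,195,136,102),c(t,176,168,112,84)])]))
```

```text
(no output)
```

View pics/c0.png

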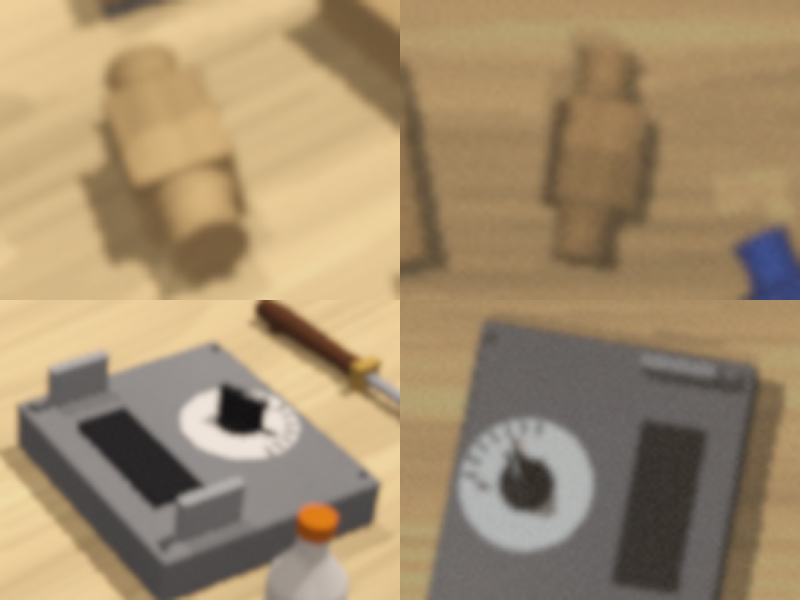

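The crop confirms it: the pale spindle (square block, both ends turned) is at top (429,250). The knob's white nose line points up and slightly left in the top view. Next I'll rectify both views at the known heights for metric measurement.

```bash
cat >> h.py <<'E'
def avg(n,k=6): return np.mean([optics.snapshot(n).astype(float) for _ in range(k)],0).astype(np.uint8)
def rect(im,n,c,z,ppm,w=400,h=300,yaw=0):
    # picture right = world -y, up = world +x (then turned by yaw), ppm px per m
    p=P(n); H=np.c_[p[:,:2],p[:,2]*z+p[:,3]]
    cy,sy=np.cos(yaw),np.sin(yaw)
    A=np.array([[0,-1/ppm,h/2/ppm],[-1/ppm,0,w/2/ppm],[0,0,1]])
    T=np.array([[cy,-sy,c[0]],[sy,cy,c[1]],[0,0,1]])
    return cv2.warpPerspective(im,H@T@A,(w,h),flags=cv2.INTER_CUBIC|cv2.WARP_INVERSE_MAP)
E
python3 - <<'E'
from h import *
ims={n:avg(n) for n in('scene','top')}; np.savez('a0.npz',**ims)
q={}
for n,(u,v) in {'scene':(377,248),'top':(248,226)}.items():
    g=cv2.cvtColor(cv2.resize(ims[n],None,fx=4,fy=4,interpolation=cv2.INTER_CUBIC),cv2.COLOR_RGB2GRAY)
    m=cv2.connectedComponents((g<70).astype(np.uint8))[1]; l=m[v*4,u*4]; ys,xs=np.where(m==l)
    pts=(np.c_[xs,ys]+.5)/4-.5
    W=np.array([onplane(n,p,.056) for p in pts[::5]])*1000
    r=cv2.minAreaRect(W.astype(np.float32)); q[n]=pts.mean(0); print(n,l,len(xs),r,W.mean(0), g[v*4,u*4])
print('strip tri',tri(q['scene'],q['top']))
row=[]
C=(.467,-.317); K=(.541,.292)
L=[[rect(ims[n],n,c,z,p) for n in('top','scene')] for c,z,p in((C,.044,2500),(K,.084,4000))]
for r in L:
  for im in r:
    for k in range(0,400,50): im[::4,k]=(0,255,0)
    for k in range(0,300,50): im[k,::4]=(0,255,0)
cv2.imwrite('pics/r0.png',cv2.cvtColor(np.vstack([np.hstack(r) for r in L]),cv2.COLOR_RGB2BGR))
E
```

```text
scene 36 9421 ((527.2898559570312, 184.5479736328125), (49.50634765625, 128.2762908935547), 81.73847961425781) [528.05928234 184.1821632 ] 39Traceback (most recent call last):
  File "<stdin>", line 8, in <module>
  File "h.py", line 12, in onplane
    p=P(n); H=np.c_[p[:,:2],p[:,2]*z+p[:,3]]; v=np.linalg.solve(H,[px[0],px[1],1]); return v[:2]/v[2]
  File "h.py", line 6, in P
    c=optics.camera_model(n); return np.array(c['mtx'])@np.c_[np.array(c['R']),np.array(c['t'])]
ValueError: time passes only in moves, steps and waits
```

```bash
sed -i 's/^def P(n)/import functools\n@functools.cache\ndef P(n)/' h.py
cat > m.py <<'E'
from h import *
ims=np.load('a0.npz'); ims={k:ims[k] for k in ims}
q={}
for n,(u,v) in {'scene':(377,248),'top':(248,226)}.items():
    g=cv2.cvtColor(cv2.resize(ims[n],None,fx=4,fy=4,interpolation=cv2.INTER_CUBIC),cv2.COLOR_RGB2GRAY)
    m=cv2.connectedComponents((g<(70 if n=='scene' else 62)).astype(np.uint8))[1]; l=m[v*4,u*4]; ys,xs=np.where(m==l)
    pts=(np.c_[xs,ys]+.5)/4-.5
    W=np.array([onplane(n,p,.056) for p in pts[::5]])*1000
    r=cv2.minAreaRect(W.astype(np.float32)); q[n]=pts.mean(0); print(n,l,len(xs),r,W.mean(0), g[v*4,u*4])
print('strip tri',tri(q['scene'],q['top']))
C=(.467,-.317); K=(.541,.292)
L=[[rect(ims[n],n,c,z,p) for n in('top','scene')] for c,z,p in((C,.044,2500),(K,.084,4000))]
for r in L:
  for im in r:
    for k in range(0,400,50): im[::4,k]=(0,255,0)
    for k in range(0,300,50): im[k,::4]=(0,255,0)
cv2.imwrite('pics/r0.png',cv2.cvtColor(np.vstack([np.hstack(r) for r in L]),cv2.COLOR_RGB2BGR))
E
python3 m.py
```

```text
scene 36 9421 ((527.2898559570312, 184.5479736328125), (49.50634765625, 128.2762908935547), 81.73847961425781) [528.05928234 184.1821632 ] 39
top 24 11837 ((524.15283203125, 187.35556030273438), (46.36505126953125, 125.13928985595703), 81.54180908203125) [523.89926975 187.45494214] 53
strip tri [0.52452707 0.18797609 0.05148582]
```

View pics/r0.png

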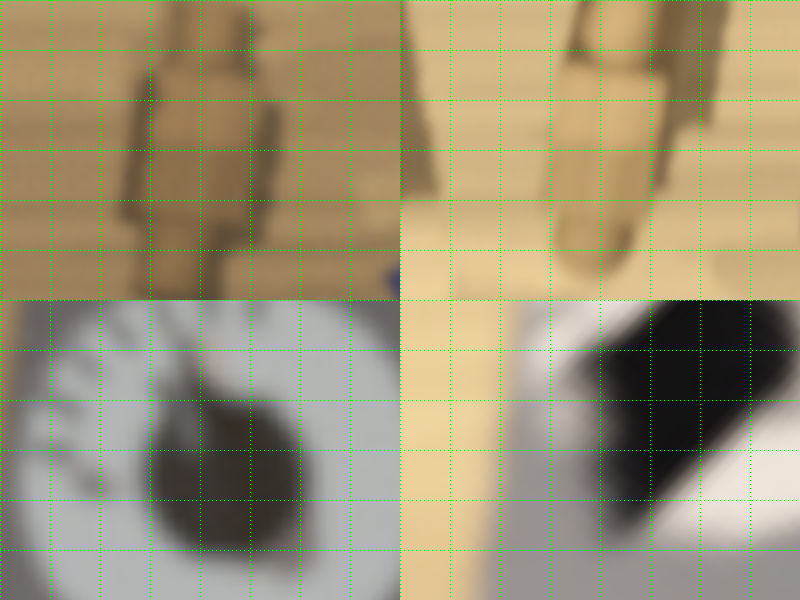

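The strip centre is about (0.526, 0.186), yaw −8.4°, z about 0.052–0.056. The knob axis is about (0.541, 0.291), with the bar heading about 15° (peak about 1.15 rad). The spindle's block is at about (0.468, −0.318), yaw +7°, and its top agrees in both views at z 0.044. I'll move above the knob now.

```bash
python3 -m pendant '{"dp":[[0.85,-0.83,0],[0.85,-0.83,0],[0.85,-0.83,0],[0.85,-0.83,0],[0.85,-0.83,0],[0.85,-0.83,0],[0.85,-0.83,0],[0.85,-0.83,0],[0.85,-0.83,0],[0.85,-0.83,0],[0.85,-0.83,0],[0.85,-0.83,0],[0.85,-0.83,0],[0.85,-0.83,0],[0.85,-0.83,0],[0.85,-0.83,0],[0.85,-0.83,0],[0.85,-0.83,0],[0,0,0],[0,0,0]],"roll":[0,0,0,0,0,0,0,0,0,0,0,0,0,0,0,0,0.7,0.7,0,0],"gripper":[1,1,1,1,1,1,1,1,1,1,1,1,1,1,1,0,-0.1,-0.1,-0.1,-0.1]}' 10
cat >> h.py <<'E'
def goto(x,y,z,psi):
    o=env.get_obs(); p=np.array(o['ee_pos']); w,a,b,c=o['orientation']
    from scipy.spatial.transform import Rotation as Ro
    R=Ro.from_quat([a,b,c,w]).as_matrix(); ps=np.degrees(np.arctan2(R[1,0],R[0,0]))
    d=R.T@(np.array([x,y,z])-p)/.04
    print('t',round(o['t'],2),'p',p.round(4),'psi',ps.round(2),'tilt',R[:,2].round(4),'units',d.round(2),'roll units',round((ps-psi)/6,2),'F',np.round(o['contact_force'],1),'T',np.round(o['ft_torque'],2),'w',round(float(o['grip_width']),4),'g',round(float(o['grasp_force']),1),'q6',round(float(o['joint_pos'][5]),2))
E
python3 -c "
from h import *
goto(.541,.291,.076,15)"
```

```text
t: 3.4
ee_pos: [0.5437, 0.2899, 0.252]
orientation: [0.0, 0.991, 0.135, -0.001]
contact_force: [-0.4, 0.0, -0.5]
grip_width: 0.0503
grasp_force: 0.0
t 3.4 p [0.5437 0.2899 0.252 ] psi 15.53 tilt [-1.e-03 -5.e-04 -1.e+00] units [-0.05 -0.05  4.4 ] roll units 0.09 F [-0.4  0.  -0.5] T [-0.03  0.   -0.04] w 0.0503 g 0.0 q6 1.6
```

```bash
python3 -m pendant '{"dp":[[-0.05,-0.05,0.9],[0,0,0.9],[0,0,0.9],[0,0,0.7],[0,0,0.5],[0,0,0.3],[0,0,0.2],[0,0,0],[0,0,0],[0,0,0],[0,0,0],[0,0,0],[0,0,0],[0,0,0],[0,0,0],[0,0,0]],"roll":[0.1,0,0,0,0,0,0,0,0,0,0,0,0,0,0,0],"gripper":[-0.1,-0.1,-0.1,-0.1,-0.1,-0.1,-0.1,-0.1,-0.1,-1,-1,-1,-1,-1,-1,-1]}' 6
python3 -c "
from h import *
goto(.541,.291,.076,81.6)"
```

```text
t: 5.0
ee_pos: [0.5413, 0.2921, 0.0771]
orientation: [-0.001, 0.992, 0.129, 0.001]
contact_force: [-0.5, 7.2, 0.9]
grip_width: 0.0118
grasp_force: 6.0
t 5.0 p [0.5413 0.2921 0.0771] psi 14.84 tilt [ 9.0e-04  2.5e-03 -1.0e+00] units [-0.02  0.02  0.03] roll units -11.13 F [-0.5  7.2  0.9] T [1.11 0.13 0.02] w 0.0118 g 6.0 q6 1.61
```

```bash
python3 -m pendant '{"dp":[[0.02,-0.08,0],[0,0,0],[0,0,0],[0,0,0],[0,0,0],[0,0,0],[0,0,0],[0,0,0],[0,0,0],[0,0,0],[0,0,0]],"roll":[0,0,-1,-1,-1,-1,-1,-1,-1,0,0],"gripper":[-1,-1,-1,-1,-1,-1,-1,-1,-1,-1,-1]}' 6
python3 -c "
from h import *
goto(.541,.291,.076,81.6)"
```

```text
t: 6.1
ee_pos: [0.5407, 0.2934, 0.0771]
orientation: [0.0, 0.879, 0.476, -0.001]
contact_force: [-4.1, -4.7, 5.0]
grip_width: 0.0119
grasp_force: 6.0
t 6.1 p [0.5407 0.2934 0.0771] psi 56.84 tilt [-0.0015 -0.0017 -1.    ] units [-0.05  0.04  0.03] roll units -4.13 F [-4.1 -4.7  5. ] T [-0.67  0.56  0.08] w 0.0119 g 6.0 q6 0.88
```

```bash
python3 -m pendant '{"dp":[[-0.03,0,0],[0,0,0],[0,0,0],[0,0,0],[0,0,0],[0,0,0],[0,0,0]],"roll":[-1,-1,-1,-0.5,-0.3,0,0],"gripper":[-1,-1,-1,-1,-1,-1,-1]}' 6
python3 -c "
from h import *
goto(.541,.291,.076,81.6)"
```

```text
t: 6.8
ee_pos: [0.5401, 0.2935, 0.0771]
orientation: [-0.0, 0.768, 0.64, -0.0]
contact_force: [-4.7, 3.0, 5.0]
grip_width: 0.0121
grasp_force: 6.0
t 6.8 p [0.5401 0.2935 0.0771] psi 79.59 tilt [-9.e-04  5.e-04 -1.e+00] units [-0.06  0.03  0.03] roll units -0.34 F [-4.7  3.   5. ] T [0.37 0.77 0.08] w 0.0121 g 6.0 q6 0.49
```

```bash
python3 -m pendant '{"dp":[[0,0,0],[0,0,0],[0,0,0],[0,0,0],[0,0,0]],"roll":[-0.3,-0.3,-0.2,0,0],"gripper":[-1,-1,-1,-1,-1]}' 6
python3 -c "
from h import *
goto(.541,.291,.076,81.6)"
```

```text
t: 7.3
ee_pos: [0.5401, 0.2936, 0.0771]
orientation: [-0.001, 0.741, 0.671, -0.0]
contact_force: [-5.3, 2.9, 5.2]
grip_width: 0.0126
grasp_force: 6.0
t 7.3 p [0.5401 0.2936 0.0771] psi 84.36 tilt [-9.e-04  9.e-04 -1.e+00] units [-0.06  0.03  0.03] roll units 0.46 F [-5.3  2.9  5.2] T [ 0.51  0.67 -0.2 ] w 0.0126 g 6.0 q6 0.4
```

Torque about z has risen and the jaws have widened slightly, so the knob is against its stop. I'll press a little more, release, rise and look.

```bash
python3 -m pendant '{"dp":[[0,0,0],[0,0,0],[0,0,0],[0,0,0],[0,0,0],[0,0,0],[0,0,0],[0,0,-0.3],[0,0,-0.6],[0,0,-1],[0,0,-1],[0,0,-1],[0,0,-0.5],[0,0,0]],"roll":[-0.4,0,0,0,0,0,0,0,0,0,0,0,0,0],"gripper":[-1,-1,-1,0,0,0,0,0,0,0,0,0,0,0]}' 10
python3 - <<'E'
from h import *
goto(.468,-.318,.02,7)
ims={n:avg(n,4) for n in('scene','top')}; np.savez('a1.npz',**ims)
K=(.541,.292)
A=[cv2.resize(ims[n][v:v+60,u:u+80],(400,300),interpolation=cv2.INTER_CUBIC) for n,u,v in(('top',170,188),('scene',370,205))]
B=[rect(ims['scene'],'scene',K,.084,4000,yaw=np.radians(-8.4)),rect(ims['scene'],'scene',(.468,-.318),.044,2500,yaw=np.radians(7))]
cv2.imwrite('pics/k1.png',cv2.cvtColor(np.vstack([np.hstack(A),np.hstack(B)]),cv2.COLOR_RGB2BGR))
E
```

```text
t: 8.7
ee_pos: [0.5413, 0.2932, 0.2568]
orientation: [0.002, 0.726, 0.687, 0.003]
contact_force: [-0.1, 0.2, -0.6]
grip_width: 0.0443
grasp_force: 0.0
t 8.7 p [0.5413 0.2932 0.2568] psi 86.82 tilt [ 0.0069  0.0021 -1.    ] units [-15.37  -1.02   5.88] roll units 13.3 F [-0.1  0.2 -0.6] T [-0.06 -0.11  0.  ] w 0.0443 g 0.0 q6 0.36
```

View pics/k1.png

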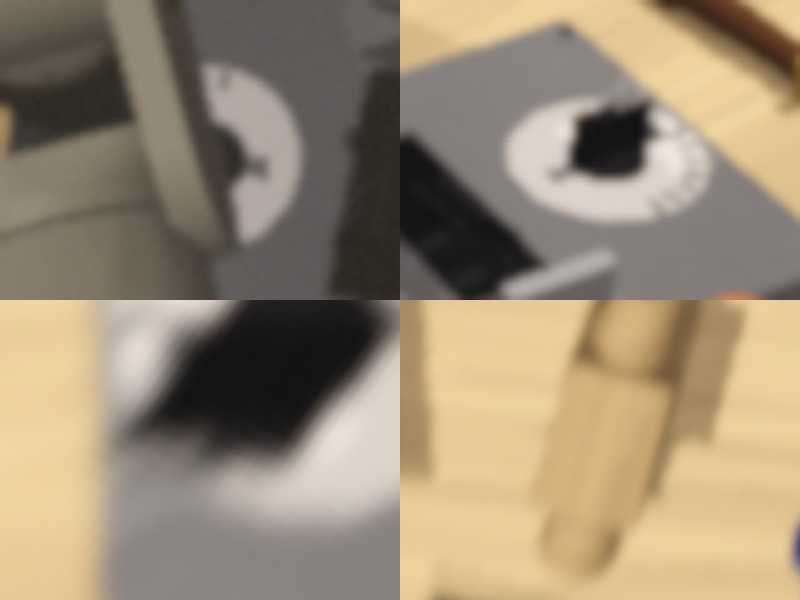

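The nose now points along the tester's +y, and the stop was met at tool heading about 82°, which is where zero should be. I'll recheck from the top later. The enlarged rectified view also shows my spindle heading had the wrong sign: its yaw is −7°. Going to the spindle.

```bash
python3 -m pendant '{"dp":[[-0.85,-0.06,0],[-0.85,-0.06,0],[-0.85,-0.06,0],[-0.85,-0.06,0],[-0.85,-0.06,0],[-0.85,-0.06,0],[-0.85,-0.06,0],[-0.85,-0.06,0],[-0.85,-0.06,0],[-0.85,-0.06,0],[-0.85,-0.06,0],[-0.85,-0.06,0],[-0.85,-0.06,0],[-0.85,-0.06,0],[-0.85,-0.06,0],[-0.85,-0.06,0],[-0.85,-0.06,0],[-0.85,-0.06,0],[0,0,0],[0,0,0]],"roll":[0,0,0,0,0,0,0,0,0,0,0,0,0,0,0,0,0,0,1,1],"gripper":[0,0,0,0,0,0,0,0,0,0,0,0,0,0,0,1,1,1,1,1]}' && python3 -m pendant '{"dp":[[0,0,0],[0,0,0],[0,0,0],[0,0,0],[0,0,0],[0,0,0],[0,0,0],[0,0,0],[0,0,0],[0,0,0],[0,0,0],[0,0,0],[0,0,0],[0,0,0],[0,0,0],[0,0,0]],"roll":[1,1,1,1,1,1,1,1,1,1,1,1,1,0.6,0,0],"gripper":[1,1,1,1,1,1,1,1,1,1,1,1,1,1,1,1]}'
python3 - <<'E'
from h import *
goto(.468,-.318,.022,-7)
ims={n:avg(n,4) for n in('scene','top')}; np.savez('a2.npz',**ims)
K=(.541,.292); y=np.radians(-8.4)
a=rect(ims['top'],'top',K,.084,4000,yaw=y); b=rect(ims['scene'],'scene',K,.084,4000,yaw=y)
c=cv2.resize(ims['top'][225:285,390:470],(400,300),interpolation=cv2.INTER_CUBIC)
d=rect(ims['scene'],'scene',(.468,-.318),.044,2500,yaw=np.radians(-7))
cv2.imwrite('pics/k2.png',cv2.cvtColor(np.vstack([np.hstack([a,b]),np.hstack([c,d])]),cv2.COLOR_RGB2BGR))
E
```

```text
t: 11.1
ee_pos: [0.4632, -0.3166, 0.252]
orientation: [-0.001, 0.796, 0.605, -0.0]
contact_force: [-0.3, 0.1, 0.3]
grip_width: 0.0818
grasp_force: 0.0
t: 12.7
ee_pos: [0.4636, -0.3156, 0.2525]
orientation: [-0.0, 0.998, -0.058, -0.0]
contact_force: [-0.3, -0.0, 0.7]
grip_width: 0.0883
grasp_force: 0.0
t 12.7 p [ 0.4636 -0.3156  0.2525] psi -6.67 tilt [-3.e-04  3.e-04 -1.e+00] units [0.12 0.05 5.76] roll units 0.05 F [-0.3 -0.   0.7] T [ 0.07 -0.   -0.01] w 0.0883 g 0.0 q6 0.88
```

View pics/k2.png

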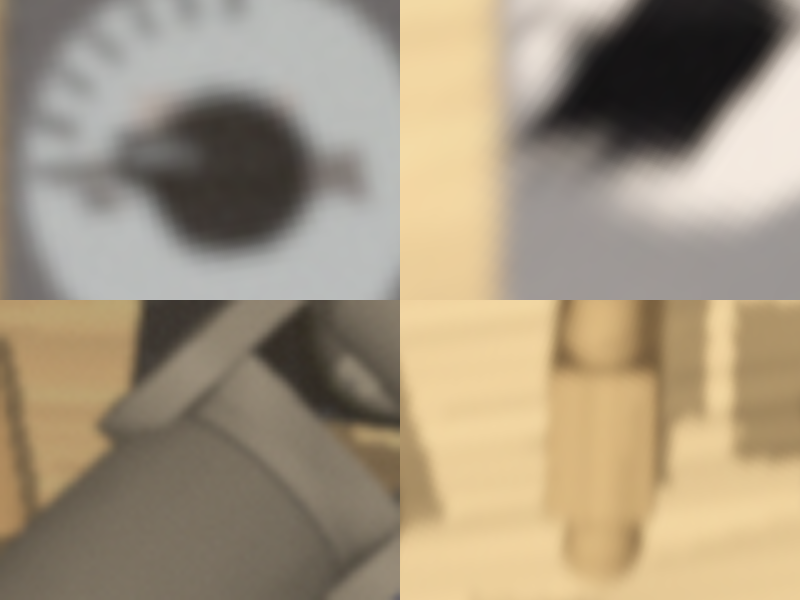

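Upper left: the nose and white line, (120–200,155), lie along the tester's +y, level with the pin line at (40–120,170), so the knob is at zero. Lower right: the spindle block is upright at −7° and centred within about 2 mm. Descending and gripping.

```bash
python3 -m pendant '{"dp":[[0.11,0.05,0.9],[0,0,0.9],[0,0,0.9],[0,0,0.9],[0,0,0.8],[0,0,0.6],[0,0,0.4],[0,0,0.25],[0,0,0.1],[0,0,0],[0,0,0],[0,0,0],[0,0,0],[0,0,0],[0,0,0],[0,0,0],[0,0,0],[0,0,0]],"roll":[0.05,0,0,0,0,0,0,0,0,0,0,0,0,0,0,0,0,0],"gripper":[1,1,1,1,1,1,1,1,1,1,-1,-1,-1,-1,-1,-1,-1,-1]}' 30
python3 -c "
from h import *
goto(.468,-.318,.022,-7)"
```

```text
t: 14.9
ee_pos: [0.4677, -0.3181, 0.0228]
orientation: [0.0, 0.998, -0.062, 0.0]
contact_force: [-0.5, 0.7, 1.5]
grip_width: 0.0437
grasp_force: 29.8
t 14.9 p [ 0.4677 -0.3181  0.0228] psi -7.07 tilt [ 0. -0. -1.] units [ 0.01 -0.    0.02] roll units -0.01 F [-0.5  0.7  1.5] T [ 0.05 -0.02 -0.01] w 0.0437 g 29.8 q6 0.89
```

```bash
python3 -m pendant '{"dp":[[0,0,-0.1],[0,0,-0.2],[0,0,-0.4],[0,0,-0.6],[0,0,-0.7],[0,0,-0.7],[0,0,-0.7],[0,0,-0.7],[0,0,-0.6],[0,0,-0.5],[0,0,-0.3],[0,0,-0.1],[0,0,0],[0,0,0]],"roll":[0,0,0,0,0,0,0,0,0,0,0,0,0,0],"gripper":[-1,-1,-1,-1,-1,-1,-1,-1,-1,-1,-1,-1,-1,-1]}'
python3 -c "
from h import *
goto(.526,.187,.25,-8.4)"
```

```text
t: 16.3
ee_pos: [0.4675, -0.3179, 0.2457]
orientation: [-0.001, 0.998, -0.062, -0.001]
contact_force: [0.9, 0.9, -1.2]
grip_width: 0.0439
grasp_force: 29.9
t 16.3 p [ 0.4675 -0.3179  0.2457] psi -7.08 tilt [-0.0013  0.0014 -1.    ] units [ -0.1  -12.71  -0.09] roll units 0.22 F [ 0.9  0.9 -1.2] T [ 0.08 -0.01 -0.09] w 0.0439 g 29.9 q6 0.89
```

```bash
python3 -m pendant '{"dp":[[0,-0.2,0],[0,-0.5,0],[0,-0.8,0],[0,-0.9,0],[0,-0.9,0],[0,-0.9,0],[0,-0.9,0],[0,-0.9,0],[0,-0.9,0],[0,-0.9,0],[0,-0.9,0],[0,-0.9,0],[0,-0.9,0],[0,-0.8,0],[0,-0.6,0],[0,-0.4,0],[-0.1,-0.2,0],[0,0,0],[0,0,0]],"roll":[0,0,0,0,0,0,0,0,0,0,0,0,0,0,0.1,0.1,0,0,0],"gripper":[-1,-1,-1,-1,-1,-1,-1,-1,-1,-1,-1,-1,-1,-1,-1,-1,-1,-1,-1]}'
python3 -c "
from h import *
goto(.525,.188,.12,-8.4)"
```

```text
t: 18.2
ee_pos: [0.5252, 0.1785, 0.2467]
orientation: [0.0, 0.997, -0.072, -0.0]
contact_force: [1.3, 0.1, -1.3]
grip_width: 0.0438
grasp_force: 29.9
t 18.2 p [0.5252 0.1785 0.2467] psi -8.26 tilt [-3.e-04 -2.e-04 -1.e+00] units [-0.04 -0.24  3.17] roll units 0.02 F [ 1.3  0.1 -1.3] T [ 0.07  0.01 -0.05] w 0.0438 g 29.9 q6 1.83
```

```bash
python3 -m pendant '{"dp":[[-0.04,-0.24,0.2],[0,0,0.5],[0,0,0.6],[0,0,0.6],[0,0,0.5],[0,0,0.4],[0,0,0.2],[0,0,0.1],[0,0,0],[0,0,0],[0,0,0]],"roll":[0.02,0,0,0,0,0,0,0,0,0,0],"gripper":[-1,-1,-1,-1,-1,-1,-1,-1,-1,-1,-1]}'
python3 - <<'E'
from h import *
goto(.525,.188,.0888,-8.4)
ims={n:avg(n,4) for n in('scene','top')}
a=cv2.resize(ims['scene'][190:296,320:462],(400,300),interpolation=cv2.INTER_CUBIC)
b=cv2.resize(ims['top'][165:264,180:312],(400,300),interpolation=cv2.INTER_CUBIC)
cv2.imwrite('pics/h1.png',cv2.cvtColor(np.hstack([a,b]),cv2.COLOR_RGB2BGR))
E
```

```text
t: 19.3
ee_pos: [0.5258, 0.1884, 0.1235]
orientation: [-0.0, 0.997, -0.073, 0.001]
contact_force: [0.3, -0.1, -1.1]
grip_width: 0.0436
grasp_force: 29.9
t 19.3 p [0.5258 0.1884 0.1235] psi -8.4 tilt [ 1.4e-03  2.0e-04 -1.0e+00] units [-0.02  0.01  0.87] roll units 0.0 F [ 0.3 -0.1 -1.1] T [-0.03  0.03 -0.04] w 0.0436 g 29.9 q6 1.85
```

View pics/h1.png

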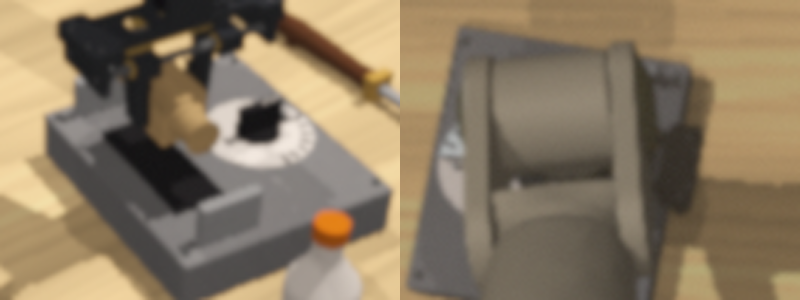

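The spindle, left crop (180,110), is held level above the strip and lengthwise between the posts, with the knob still at zero. Lowering the last 35 mm gently.

```bash
python3 -m pendant '{"dp":[[-0.02,0,0.15],[0,0,0.2],[0,0,0.2],[0,0,0.15],[0,0,0.1],[0,0,0.05],[0,0,0],[0,0,0],[0,0,0],[0,0,0],[0,0,0]],"roll":[0,0,0,0,0,0,0,0,0,0,0],"gripper":[-1,-1,-1,-1,-1,-1,-1,-1,-1,-1,-1]}'
python3 - <<'E'
from h import *
goto(.525,.188,.0888,-8.4)
im=avg('scene',4)
cv2.imwrite('pics/h2.png',cv2.cvtColor(cv2.resize(im[190:296,320:462],(800,600),interpolation=cv2.INTER_CUBIC),cv2.COLOR_RGB2BGR))
# where should block near-end bottom edge & strip corners be
R=np.array([[np.cos(-.1466),-np.sin(-.1466)],[np.sin(-.1466),np.cos(-.1466)]])
f=lambda x,y,z:((proj('scene',np.r_[R@[x,y]+[.525,.188],z])-[320,190]+.5)*[800/142,600/106]).round().astype(int).tolist()
print('block+x',f(.03,-.022,.066),f(.03,.022,.066),f(.03,-.022,.11),'end',f(.06,0,.088),'strip',f(.065,-.025,.056),f(.065,.025,.056),f(-.065,-.025,.056))
E
```

```text
t: 20.8
ee_pos: [0.5248, 0.1884, 0.0889]
orientation: [-0.0, 0.997, -0.073, 0.0]
contact_force: [0.9, -0.3, -0.9]
grip_width: 0.0438
grasp_force: 29.9
t 20.8 p [0.5248 0.1884 0.0889] psi -8.4 tilt [ 3.e-04  1.e-04 -1.e+00] units [0.01 0.01 0.  ] roll units 0.0 F [ 0.9 -0.3 -0.9] T [ 0.1  -0.02 -0.  ] w 0.0438 g 29.9 q6 1.85
block+x [319, 358] [403, 328] [324, 277] end [403, 340] strip [355, 423] [452, 387] [203, 264]
```

View pics/h2.png

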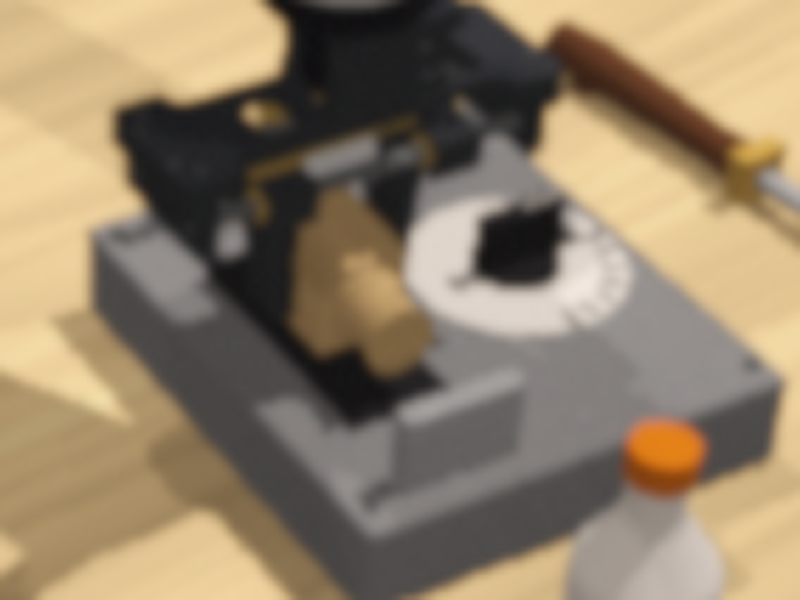

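The view matches the prediction. The block's lower corner is at (318,358) against (319,358), and the strip corner is at (352,425) against (355,423), so the spindle hovers centred about 10 mm above the strip with the knob at zero. Handing in.

```bash
python3 -c "
from plant import env
print(env.sign_off())"
```

```text
the job is handed in; nothing more can be done
None
```

I handed the job in at about 21 s: the peak knob is back at its zero stop, and the spindle is held level about 10 mm above the sensing strip, centred and lengthwise between the posts; no verdict came back.

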